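Sweep the inlaid track and hold the tester across its rails

ROBOT

A 6-joint arm with a two-finger parallel gripper is mounted at the origin on the work surface. World frame = base frame: x ahead of the robot, y to its left, z up, the work surface at z = 0. Lengths are in mm, angles in rad, forces in N, time in s.
With the tool pointing down it reaches from about 425 to 925 mm from the base axis. Payload 12.5 kg.
Tool frame: the origin (TCP) lies at the very end of the fingers, on their centre line; the grasp point (between the pads) lies 19 mm behind it; z points along the fingers, y is the line along which they close (so a half turn about z gives the same grasp; the last joint's range is limited). The gripper opens to 85 mm and grips with 20 to 120 N. Pads are 22 mm wide; open, the fingers measure 114 mm over their backs; the gripper's body (76 mm by 85 mm) begins 54 mm behind the grasp point. The pads swing forward as they close: fully open they stand 13 mm farther back than shut.
Start: joints at [-1.325, 0.491, 1.559, -0, 1.092, -0.106], TCP at [215.391, -586.73, 231.327] pointing down, gripper open.
Joint ranges: [-3.1, 3.1], [-0.84, 2.19], [0.05, 2.79], [-1.13, 4.28], [0.06, 2.93], [-2.69, 2.69]. Speed limits (rad/s): [2.22, 2.22, 2.79, 3.14, 3.14, 3.14].

INTERFACE

Orientations are given as a unit quaternion [x, y, z, w].
In Python, from workcell import observe, optics, ticket gives the robot as it stands.
- The arm moves only by the tool step_arm, never from a script. Its argument "deltas" is a list of rows, each a list of 3 entries, a list of its own where there are three numbers: the shift along the world's x, y, z in mm, then the turn about the world's z in degrees, then the opening, from 0 (shut) to 1 (fully open). A call has 1 to 10 rows; each row shifts and turns the commanded pose from where the row before left it; what a row does not reach is not made up. A row lasts 1/10 s, in which the tool goes at most 50 mm and 8.59 degrees, less where a joint would pass 70% of its speed; a pose out of reach is approached as far as the arm can. A call is refused whole if a number of a shift passes 50 or a number of a turn 8.59, either way. A call with a gripper value outside its range is refused whole. The fingers move at their own pace and stop on an object; "force" is the grip in N (left out, the last holds). Time passes only in rows, so rows that do not move let the fingers close. It gives the time, the measured TCP pose, the force, the opening and the grip force at its end, in the units of the state.
- observe(): the state, without advancing time (a new reading comes with each control period).
- optics.camera(name): name is "scene" or "top" or "wrist"; returns the picture (384x512x3 uint8, red, green, blue); there is no depth.
- optics.camera_params(name): a dict with "intrinsics" (3x3 intrinsics, pixels), "R" (3x3) and "t" (3): a world point X has camera coordinates R X + t; the wrist camera has in their place "hand_eye" (4x4, takes a point from camera to tool coordinates, whose origin is the TCP and whose axes are the flange's). Camera axes: x right, y down, z forward; pixel columns grow to the right and rows downward; lengths in mm; the calibration is good to about 2 mm. A picture is of the moment at which its call begins: read the wrist's pose just before it. camera_params takes no time and is no camera call.
- ticket.close_job(): hands the job in; it is judged then, once.
The state is a dict: "time_s": time; "joints": joint angles; "joint_vel": joint speeds; "joint_efforts": joint torques, N m; "tool_pos": TCP position; "tcp_rot": TCP orientation; "contact_force": force on the tool from outside, world axes, zero at the start; "torque": the same for the moment, N m; "grip_width": opening from 0.0 (shut) to 1.0 (fully open); "grasp_force": force on a finger pad.
Only numpy, scipy, OpenCV 4.12 (cv2) and the standard library are available. Lean on these libraries where they do the work, as an engineer would, in place of code of your own. Each camera call takes 0.05 s, during which the arm holds its last target. There are 200 camera calls.

TASK

Sweep the spilled stone chippings off the model railway's yard module with the track rubber in the gripper, and put the rubber down on the bench clear of the module. Then take the track tester out of its tidy and hold it upright and square across the track at the yellow paint mark, a contact on each rail, pressed down lightly on its sprung contacts; finish while still holding it there. Leave the glue bottle, wagon and tree alone.

Things in the scene. Friction and masses are not known exactly. Their poses are not given: they have to be found in the camera images.
- module: Fixed slab of model street, grey paving on plywood, 320 (x) x 110 (y) x 22 mm high, flat on top; origin at the centre of its underside, z up. Its x axis runs along the track. Two bright steel rail heads, 3 mm wide and flush with the paving, run its whole length, centred at y = +17.5 and -17.5 mm.
- mark: Yellow paint mark on the module: three dabs in one line straight across the track (module's y), 10 mm wide along the track, about 94 mm from end to end. Origin on the top face of the module (22 mm above the bench) midway between the rails; x along the track, as the module's. It may lie up to 45 mm from the middle of the module.
- chip1: Loose whitish stone chip, about 20 mm across and 12 mm high, 10 g, at first lying on the module within 60 mm of the mark along the track and 25 mm of the track's centre line. Origin at the centre of its underside.
- chip2: Loose whitish stone chip, about 19 mm across and 13 mm high, 10 g, at first lying on the module within 60 mm of the mark along the track and 25 mm of the track's centre line. Origin at the centre of its underside.
- chip3: Loose whitish stone chip, about 21 mm across and 12 mm high, 10 g, at first lying on the module within 60 mm of the mark along the track and 25 mm of the track's centre line. Origin at the centre of its underside.
- chip4: Loose whitish stone chip, about 18 mm across and 13 mm high, 10 g, at first lying on the module within 60 mm of the mark along the track and 25 mm of the track's centre line. Origin at the centre of its underside.
- rubber: Track rubber, loose on the bench, about 120 g: a red-brown abrasive pad with a wooden block on it, together 44 (x) x 90 (y) x 22 mm high, and on top a wooden grip 24 (x) x 66 (y) mm that rises from 22 to 56 mm. Origin at the centre of the underside, z up. Grip it across x (24 mm); used with y across the track it covers 90 mm of the module's width.
- tidy: Fixed pale wooden stand, 42 (x) x 84 (y) x 38 mm high, with an open pocket 22 x 64 mm in its top in which the tester stands upright, its x and y along the tidy's. Ledges carry the ends of the tester's shell 20 mm above the bench, so 44 mm of the shell stands out. Origin at the centre of the underside.
- tester: Bright blue hand-held track tester, about 85 g: a flat shell 18 (x) x 60 (y) x 62 mm high with two small lamps on top. Origin at the centre of the shell's underside, z up through the shell. Two brass contacts stand 8 mm out of the underside. Grip it across x (18 mm).
- tester_tip (a point): Point midway between the faces of the tester's two contacts when they are out: 8 mm below the shell's underside, on its centre line. Axes as the tester's.
- contact_a: Brass contact of the tester, face 10 (x) x 12 (y) mm, at y = +17.5 mm of the tester. Origin at the centre of its face. It springs up into the shell by at most 6 mm: 0.6 N to start it, then 0.5 N per mm, 3.6 N fully in, where it bottoms.
- contact_b: The other contact, alike, at y = -17.5 mm of the tester.
- glue: White glue bottle with a red cap, 42 mm across, 115 mm high, loose beyond the module; origin at the centre of its underside. Not to be disturbed.
- wagon: Red-brown open goods wagon, 60 x 130 x 54 mm high, loose beyond the module; origin at the centre, at bench level. Not to be disturbed.
- conifer: Model conifer on a round green foot, 52 mm across, 108 mm high, loose beyond the module; origin at the centre of its foot. Not to be disturbed.
Mind the look-alikes: they are no part of the job. What is shaped like the rubber but turquoise is not meant. There is more than one size of the tester; the job needs the larger.

How it is judged:
By the outcome, as a careful person would: the job done as asked, in the order asked, and still so for the second after the job is handed in, while the arm keeps its last pose, push and grip.
It also fails if it takes over 64 s, if anything falls off the work surface, if the arm or the gripper's body presses on something with over 40 N, if the wrist force passes 120 N, or if a joint passes its speed limit or range.

## Working session

There is one attempt and no reset: what is moved stays moved. The work goes in short steps, Python scripts to look and compute and a tool call to move; the robot and the scene stay as the last step left them, time stands still between calls to the robot, and variables do not carry over. Pictures are saved under pics/ and viewed, at most 14 in all, crops included, and the job is handed in when it is done.

Besides the shell and the picture viewer there is one more tool, called by a JSON object that holds its "name" and its "arguments". step_arm: Moves the arm, as the interface text tells. Its arguments: {"type":"object","properties":{"deltas":{"type":"array"},"force":{"type":"number"}},"required":["deltas"]}

```bash
mkdir -p pics; ls; python3 - <<'E'
from workcell import observe, optics
import cv2, numpy as np
s=observe(); print(s)
for n in("scene","top"):
    p=optics.camera_params(n); print(n,{k:np.round(v,3).tolist() for k,v in p.items()})
    im=optics.camera(n); cv2.imwrite(f'pics/{n}0.png',im[...,::-1])
print(optics.camera_params("wrist"))
E
```

```text
pics
{'time_s': 0.0, 'joints': array([-1.32459136e+00,  4.91591068e-01,  1.55946027e+00,  2.25802004e-05,
        1.09169907e+00, -1.05614551e-01]), 'joint_vel': array([-1.45446326e-03, -3.17301865e-05,  4.53452673e-04, -5.72253020e-04,
       -5.82365979e-04, -3.85862648e-05]), 'joint_efforts': array([ 4.18674928e-03, -6.18436289e+01, -2.61587441e+01,  3.96060000e-05,
        4.05949322e-03, -1.42678522e-05]), 'tool_pos': array([ 215.34054764, -586.48731769,  230.70443757]), 'tcp_rot': array([ 9.84568482e-01,  1.74998771e-01, -3.06676589e-05, -5.78152230e-04]), 'contact_force': array([0.18709484, 1.28878116, 0.39278407]), 'torque': array([0.07048322, 0.003434  , 0.06521604]), 'grasp_force': 0.0, 'grip_width': 1.000131153990193}
scene {'intrinsics': [[381.521, 0.0, 253.933], [0.0, 381.521, 183.758], [0.0, 0.0, 1.0]], 'R': [[0.651, 0.759, 0.003], [0.482, -0.411, -0.774], [-0.586, 0.505, -0.633]], 't': [-414.331, -235.518, 1455.468]}
top {'intrinsics': [[409.985, 0.0, 252.885], [0.0, 409.985, 192.262], [0.0, 0.0, 1.0]], 'R': [[-0.0, -1.0, 0.015], [-0.99, -0.002, -0.143], [0.143, -0.015, -0.99]], 't': [0.718, 606.19, 986.201]}
{'intrinsics': array([[280.76450806,   0.        , 262.4614353 ],
       [  0.        , 280.76450806, 187.82211028],
       [  0.        ,   0.        ,   1.        ]]), 'hand_eye': array([[ 1.63135319e-04, -9.65293763e-01, -2.61166469e-01,
         6.54236904e+01],
       [ 9.99999319e-01, -1.44395552e-04,  1.15833910e-03,
        -4.24565617e-02],
       [-1.15584879e-03, -2.61166480e-01,  9.65293082e-01,
        -1.42074260e+02],
       [ 0.00000000e+00,  0.00000000e+00,  0.00000000e+00,
         1.00000000e+00]])}
```

View pics/top0.png

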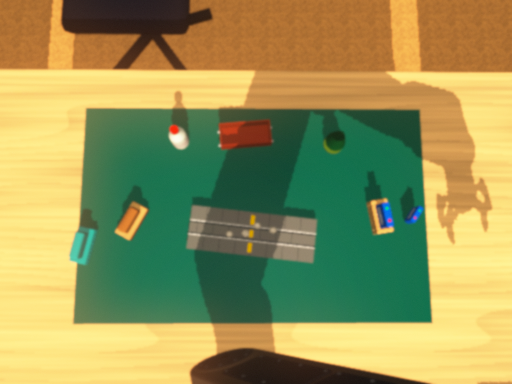

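View pics/scene0.png

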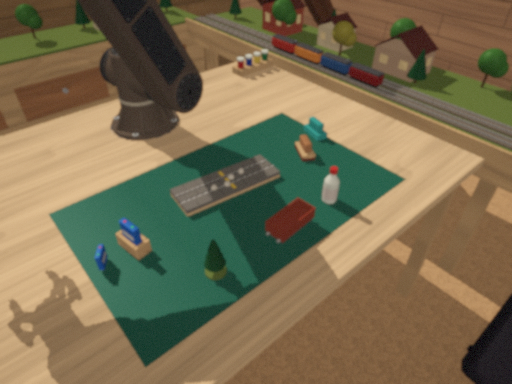

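The top view shows the module near (252,234), with the yellow mark near x=251. The wooden rubber is at (131,221) and the turquoise decoy at (83,246). The tidy with the blue tester is at (381,216) and the small decoy tester at (413,214). Glue, wagon and tree are on the far side.

```bash
cat > h.py <<'E'
import numpy as np, cv2
from workcell import observe, optics
from scipy.spatial.transform import Rotation as Ro
def cam(n,s=None):
    p=optics.camera_params(n);K=p["intrinsics"]
    if n!="wrist": return K,p["R"],p["t"]
    T=np.eye(4);T[:3,:3]=Ro.from_quat(s["tcp_rot"]).as_matrix();T[:3,3]=s["tool_pos"]
    M=np.linalg.inv(T@p["hand_eye"]); return K,M[:3,:3],M[:3,3]
def unproj(c,uv,z):
    K,R,t=c; d=(R.T@np.linalg.inv(K)@np.c_[np.atleast_2d(uv),np.ones(len(np.atleast_2d(uv)))].T).T
    o=-R.T@t; return o+d*((z-o[2])/d[:,2])[:,None]
def proj(c,X):
    K,R,t=c; q=(K@(R@np.atleast_2d(X).T+t[:,None])).T; return q[:,:2]/q[:,2:]
def rectify(c,im,x0,x1,y0,y1,z,s):
    """bird's-eye view of plane z: columns = -y (left is +y), rows = -x; s px/mm"""
    w,h=int((y1-y0)*s),int((x1-x0)*s)
    P=np.float32([[x1,y1,z],[x1,y0,z],[x0,y0,z],[x0,y1,z]])
    H=cv2.getPerspectiveTransform(np.float32([[0,0],[w,0],[w,h],[0,h]]),np.float32(proj(c,P)))
    return cv2.warpPerspective(im,H,(w,h),flags=cv2.INTER_CUBIC|cv2.WARP_INVERSE_MAP)
def hull(mask,m=30):
    cs,_=cv2.findContours(mask.astype(np.uint8),cv2.RETR_EXTERNAL,cv2.CHAIN_APPROX_NONE)
    return [k[:,0,:].astype(float) for k in sorted(cs,key=cv2.contourArea,reverse=True) if cv2.contourArea(k)>m]
def rect(c,k,z):
    P=unproj(c,k,z)[:,:2]; (cx,cy),(w,h),a=cv2.minAreaRect(P.astype(np.float32))
    if w>h: w,h,a=h,w,a+90   # a: direction of short side from +x
    return np.round([cx,cy,w,h,(a+90)%180-90],1)
E
python3 - <<'E'
from h import *
im=cv2.imread('pics/top0.png'); c=cam("top")
for n,uv,z in[("module",(252,234),22),("mark",(251,233),22),("rubber",(131,221),40),("tidy",(381,216),38),("decoyT",(413,214),30),("turq",(83,246),40),("glue",(178,137),60),("wagon",(245,134),54),("tree",(334,142),50)]:
    print(n,unproj(c,uv,z).round(0)[0])
big=cv2.resize(im[95:330,65:435],(800,508),interpolation=cv2.INTER_CUBIC); cv2.imwrite('pics/top1.png',big)
g=cv2.cvtColor(im,cv2.COLOR_BGR2HSV)
sub=np.zeros(g.shape[:2],bool);sub[195:275,170:330]=1
for k in hull((g[...,1]<70)&sub,500): print("module",rect(c,k,22))
ys,xs=np.where((g[...,1]>120)&(g[...,0]>15)&(g[...,0]<35)&(g[...,2]>120)&sub); print("mark",unproj(c,np.c_[xs,ys].mean(0),22))
E
```

```text
module [503.   3.  22.]
mark [505.   6.  22.]
rubber [534. 304.  40.]
tidy [ 547. -321.   38.]
decoyT [ 553. -406.   30.]
turq [472. 419.  40.]
glue [744. 190.  60.]
wagon [754.  21.  54.]
tree [ 735. -205.   50.]
module [504.8   4.6 112.4 322.9  -6.5]
mark [[504.35460201   6.43900727  22.        ]]
```

View pics/top1.png

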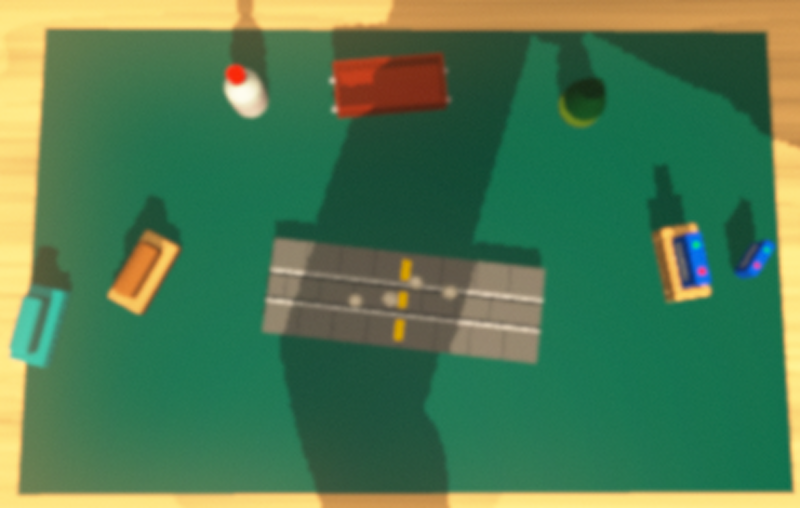

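The zoomed view confirms the layout. Four chips lie on the track near zoom x=355–450, with the mark at (402,300). The large tester stands in the tidy at (683,263), and the rubber's long axis is tilted about -31°. I'll move over the tidy first and refine the measurement there.

{"name": "step_arm", "arguments": {"deltas": [[[28,26,0],8.5,1],[[28,26,0],8.5,1],[[28,26,0],8.5,1],[[28,26,0],8.5,1],[[28,26,0],8.5,1],[[28,26,0],8.5,1],[[28,26,0],8.5,1],[[28,26,0],8.5,1],[[28,26,0],8.5,1],[[0,0,0],0,1]]}}

```text
time_s: 1.1
tool_pos: [469.8, -349.9, 231.1]
tcp_rot: [0.662, 0.75, 0.0, -0.0]
contact_force: [-0.3, 0.1, 0.4]
grip_width: 0.999
grasp_force: 0.0
```

```bash
python3 - <<'E'
from h import *
s=observe(); print(s['time_s'],s['tool_pos'],s['tcp_rot'],s['joints'])
im=optics.camera("wrist")[...,::-1].copy(); cv2.imwrite('pics/w1.png',im)
c=cam("wrist",s)
print(proj(c,[[547,-321,38]]))
cv2.imwrite('pics/w1r.png',rectify(c,im,400,700,-480,-230,64,2))
E
```

```text
1.1 [ 469.77630621 -349.85670515  231.08558683] [ 6.61701669e-01  7.49767140e-01  3.31310054e-04 -1.65932404e-04] [-7.53152352e-01  4.35325727e-01  1.65805163e+00  7.52667830e-04
  1.04856705e+00 -8.78151932e-01]
[[329.93750695 152.30606491]]
```

View pics/w1.png

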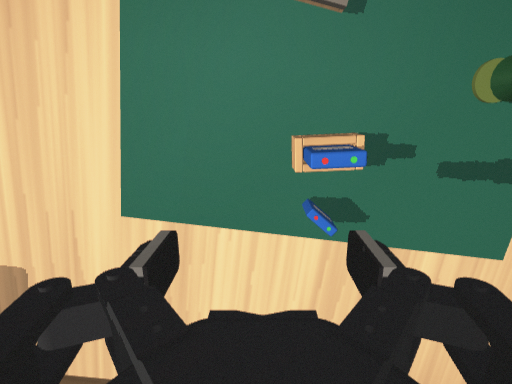

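The wrist view shows the large tester in the tidy at (335,157), and the small decoy at (320,217). I'll fit box silhouettes to get its pose.

```bash
cat >> h.py <<'E'
from scipy.optimize import minimize
def fitbox(c,mask,x0,w,l,z0,z1,fit=True):
    """fit x,y,yaw(deg, of the w side) of a box to a mask by silhouette (soft IoU)"""
    m=cv2.GaussianBlur(mask.astype(np.float32),(0,0),1)
    def cost(p):
        a=np.radians(p[2]); B=np.array([[sx*w/2,sy*l/2,z] for sx in(-1,1) for sy in(-1,1) for z in(z0,z1)])
        X=np.c_[B[:,0]*np.cos(a)-B[:,1]*np.sin(a)+p[0],B[:,0]*np.sin(a)+B[:,1]*np.cos(a)+p[1],B[:,2]]
        h=cv2.convexHull(np.float32(proj(c,X)))
        r=np.zeros(mask.shape,np.uint8); cv2.fillConvexPoly(r,np.round(h*64).astype(np.int32),255,cv2.LINE_AA,6)
        r=cv2.GaussianBlur(r.astype(np.float32)/255,(0,0),1)
        return np.abs(r-m).sum()/m.sum()
    S=np.array([x0,x0,x0,x0],float); S[1,0]+=15;S[2,1]+=15;S[3,2]+=15
    for _ in range(3):
        q=minimize(cost,S[0],method="Nelder-Mead",options=dict(initial_simplex=S,maxiter=300)); S=q.x+(S-S[0])*.4
    return q.x.round(1),round(q.fun,3)
E
python3 - <<'E'
from h import *
s=dict(tool_pos=np.array([469.776,-349.857,231.086]),tcp_rot=[.6617017,.7497671,.000331,-.000166])
im=cv2.imread('pics/w1.png');g=cv2.cvtColor(im,cv2.COLOR_BGR2HSV);c=cam("wrist",s)
sub=np.zeros(g.shape[:2],bool);sub[125:180,280:370]=1
blue=(g[...,0]>100)&(g[...,0]<130)&(g[...,1]>130)&sub
k=hull(blue)[0];m=np.zeros(blue.shape,np.uint8);cv2.fillPoly(m,[k.astype(int)],1);print(m.sum())
print("tester",fitbox(c,m,[547,-321,100],18,60,38,82))
green=(g[...,0]>70)&(g[...,0]<100)&(g[...,1]>80)
w=(g[...,0]<30)&(g[...,1]>60)&(g[...,2]>120)&sub
k=hull(w|(m>0))[0];print("tidy outline bbox",k.min(0),k.max(0))
hh=cv2.convexHull(np.float32(hull(w)[0]));m2=np.zeros(blue.shape,np.uint8);cv2.fillPoly(m2,[hh.astype(int)],1)
print("tidy",fitbox(c,m2,[547,-321,100],42,84,0,38))
# top cam: rubber
im=cv2.imread('pics/top0.png');g=cv2.cvtColor(im,cv2.COLOR_BGR2HSV);c=cam("top")
sub=np.zeros(g.shape[:2],bool);sub[195:250,110:155]=1
k=hull((g[...,0]<30)&(g[...,1]>60)&(g[...,2]>110)&sub)[0];print("rubber",rect(c,k,22))
E
```

```text
1141
tester (array([ 545. , -322.4,   94.6]), np.float64(0.269))
tidy outline bbox [292. 133.] [366. 172.]
tidy (array([ 545.4, -323.2,   99.1]), np.float64(0.058))
rubber [536.7 308.5  48.7  92.7  61.1]
```

{"name": "step_arm", "arguments": {"deltas": [[[25,50,0],8.5,1],[[25,50,0],8.5,1],[[0,50,0],8.5,1],[[0,50,0],8.5,1],[[0,50,0],8.5,1],[[0,50,0],8.5,1],[[0,50,0],0,1],[[0,50,0],0,1],[[0,50,0],0,1],[[0,0,0],0,1]]}}

```text
time_s: 2.15
tool_pos: [511.6, 90.4, 231.3]
tcp_rot: [0.277, 0.961, 0.0, -0.0]
contact_force: [-0.1, -0.8, -1.2]
grip_width: 1.004
grasp_force: 0.0
```

```bash
python3 - <<'E'
from h import *
s=observe(); print(s['time_s'],s['tool_pos'].tolist(),s['tcp_rot'].tolist(),s['joints'])
im=optics.camera("wrist")[...,::-1].copy(); cv2.imwrite('pics/w2.png',im)
E
```

```text
2.15 [511.5553811769082, 90.42368309948564, 231.28490871811564] [0.2773352091636099, 0.9607731724721753, 0.00026887346412595293, -0.00014325846834342137] [ 4.74582057e-02  3.41665635e-01  1.81478924e+00  7.21652809e-04
  9.85235622e-01 -9.61698148e-01]
```

View pics/w2.png

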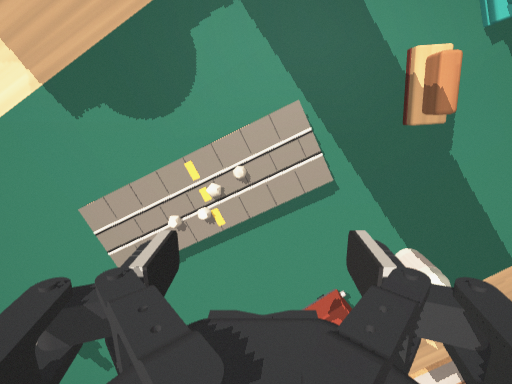

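Wrist view 2: the module with its mark dabs at (192,170), (206,195) and (218,217). Chips are at (239,172), (215,190), (204,214) and (175,222). The rubber is upright at (432,83), with its grip offset only by parallax.

```bash
python3 - <<'E'
from h import *
s=dict(tool_pos=np.array([511.555,90.424,231.285]),tcp_rot=[0.2773352091636099, 0.9607731724721753, 0.00026887346412595293, -0.00014325846834342137])
im=cv2.imread('pics/w2.png');g=cv2.cvtColor(im,cv2.COLOR_BGR2HSV);c=cam("wrist",s)
sub=np.zeros(g.shape[:2],bool);sub[35:135,395:470]=1
k=hull((g[...,0]<30)&(g[...,1]>60)&(g[...,2]>60)&sub)[0]
m=np.zeros(sub.shape,np.uint8);cv2.fillPoly(m,[cv2.convexHull(np.float32(k)).astype(int)],1)
# top of block face measured at z 22 corners, grip top corners at 56 (read off picture)
print("rubber block front edge",unproj(c,[(411,44),(405,124)],22).round(1).tolist())
print("grip top corners",unproj(c,[(430,50),(461,52),(455,115),(425,112)],56).round(1).tolist(),unproj(c,np.mean([(430,50),(461,52),(455,115),(425,112)],0),56))
sub[:]=0;sub[150:230,180:235]=1
y=(g[...,0]>20)&(g[...,0]<40)&(g[...,1]>110)&(g[...,2]>120)&sub
D=[unproj(c,k.mean(0),22)[0,:2].round(1) for k in hull(y,15)]; print("dabs",D)
ys,xs=np.where(y);P=unproj(c,np.c_[xs,ys],22)[:,:2];print(rect(c,np.c_[xs,ys].astype(float),22))
# rails: bright line points by rectified profile
R=rectify(c,im,430,580,-90,170,22,4);gr=R.max(2).astype(int)-0
cv2.imwrite('pics/w2r.png',R)
print("module corners",unproj(c,[(299,100),(332,182),(80,210)],22).round(1).tolist())
print("chips",unproj(c,[(239,172),(215,190),(204,214),(175,222)],28).round(0).tolist())
E
```

```text
rubber block front edge [[482.1, 308.0, 22.0], [560.0, 264.8, 22.0]]
grip top corners [[495.2, 304.6, 56.0], [514.1, 331.0, 56.0], [570.2, 301.6, 56.0], [549.8, 275.2, 56.0]] [[531.53880099 303.47641936  56.        ]]
dabs [array([467.7,  10.7]), array([537.2,   2.9]), array([502.2,   6.4])]
[502.7   6.9  10.7  94.8  83.5]
module corners [[466.8, 169.4, 22.0], [576.7, 154.5, 22.0], [432.6, -146.3, 22.0]]
chips [[501.0, 61.0, 28.0], [504.0, 23.0, 28.0], [524.0, -8.0, 28.0], [512.0, -47.0, 28.0]]
```

{"name": "step_arm", "arguments": {"deltas": [[[3,45,0],0,1],[[3,45,0],0,1],[[3,45,0],0,1],[[3,45,0],0,1],[[0,0,0],0,1]]}}

```text
time_s: 2.7
tool_pos: [524.8, 268.8, 230.9]
tcp_rot: [0.278, 0.961, 0.0, -0.0]
contact_force: [-0.2, -0.5, -0.2]
grip_width: 1.0
grasp_force: 0.0
```

```bash
python3 - <<'E'
from h import *
s=observe(); print(s['time_s'],s['tool_pos'].tolist(),s['tcp_rot'].tolist(),s['joints'])
im=optics.camera("wrist")[...,::-1].copy(); cv2.imwrite('pics/w3.png',im)
g=cv2.cvtColor(im,cv2.COLOR_BGR2HSV);c=cam("wrist",s)
q=proj(c,[[536,308,40]])[0];print(q)
cv2.imwrite('pics/w3c.png',cv2.resize(im[:300],(800,468)))
E
```

```text
2.7 [524.7646636290182, 268.7947364915942, 230.85976920230942] [0.2782754158687811, 0.9605012928830489, 0.00024349735374894286, -1.4447866113232557e-06] [ 3.61200265e-01  4.40800786e-01  1.64918289e+00  4.50900541e-04
  1.05131925e+00 -6.45823554e-01]
[295.71384361 159.29537329]
```

View pics/w3c.png

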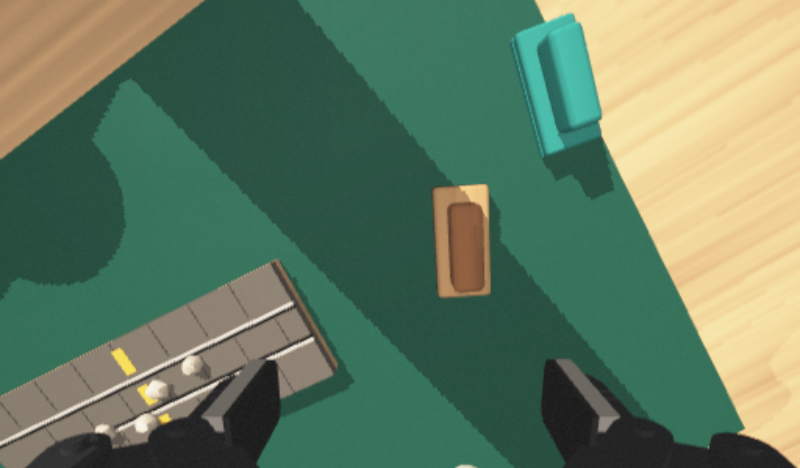

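The crop shows the rubber upright. Its grip top is at crop (449–484, 203–292), the block at (433–491, 185–297), and the turquoise decoy is well away.

```bash
python3 - <<'E'
from h import *
s=dict(tool_pos=np.array([524.765,268.795,230.86]),tcp_rot=[0.2782754158687811, 0.9605012928830489, 0.00024349735374894286, -1.4447866113232557e-06])
c=cam("wrist",s)
G=np.array([(449,203),(482,203),(485,292),(453,292)])*.64
B=np.array([(433,187),(488,184),(491,296),(438,298)])*.64
for k,z in((G,56),(B,22)):
    print(rect(c,k,z), unproj(c,k.mean(0),z).round(1))
E
```

```text
[534.7 311.2  23.9  67.1  61.6] [[533.9 311.5  56. ]]
[536.1 311.1  44.   90.7  61.1] [[534.5 311.7  22. ]]
```

{"name": "step_arm", "arguments": {"deltas": [[[10,42,-20],3.6,1],[[0,0,-45],0,1],[[0,0,-45],0,1],[[0,0,-35],0,0.7],[[0,0,0],0,0.7],[[0,0,0],0,0.7]], "force": 60}}

```text
time_s: 3.35
tool_pos: [535.1, 307.1, 87.0]
tcp_rot: [0.249, 0.968, -0.0, -0.0]
contact_force: [0.9, -0.4, 0.4]
grip_width: 0.7
grasp_force: 0.0
```

{"name": "step_arm", "arguments": {"deltas": [[[0,4,-25],0,0.7],[[0,0,-20],0,0.6],[[0,0,-14],0,0.6],[[0,0,0],0,0.6],[[0,0,0],0,0],[[0,0,0],0,0],[[0,0,0],0,0],[[0,0,0],0,0],[[0,0,0],0,0]], "force": 60}}

```text
time_s: 4.25
tool_pos: [534.9, 312.9, 28.9]
tcp_rot: [0.248, 0.969, 0.001, 0.001]
contact_force: [0.8, -0.8, 7.1]
grip_width: 0.268
grasp_force: 60.1
```

{"name": "step_arm", "arguments": {"deltas": [[[0,0,20],0,0],[[0,0,30],0,0],[[0,0,20],0,0],[[-4,-40,0],7.4,0],[[-4,-40,0],7.4,0],[[-4,-40,0],7.4,0],[[-4,-40,0],0,0],[[-4,-40,0],0,0],[[0,0,-15],0,0],[[0,0,-10],0,0]]}}

```text
time_s: 5.25
tool_pos: [514.3, 111.8, 72.5]
tcp_rot: [0.058, 0.998, 0.0, 0.0]
contact_force: [0.8, 0.1, -1.1]
grip_width: 0.271
grasp_force: 59.4
```

{"name": "step_arm", "arguments": {"deltas": [[[0,0,0],0,0],[[0,0,0],0,0]]}}

```text
time_s: 5.45
tool_pos: [514.2, 113.4, 72.4]
tcp_rot: [0.057, 0.998, 0.0, -0.0]
contact_force: [0.6, -0.4, -1.6]
grip_width: 0.272
grasp_force: 59.4
```

```bash
python3 - <<'E'
from h import *
s=observe(); print(s['time_s'],s['tool_pos'].tolist(),s['tcp_rot'].tolist(),s['joints'],s['contact_force'])
im=optics.camera("wrist")[...,::-1].copy(); cv2.imwrite('pics/w4.png',im)
E
```

```text
5.45 [514.15728524182, 113.39354573581409, 72.4358051775145] [0.05655155951742402, 0.9983996736307562, 4.1790644819518864e-05, -0.00010518407031930874] [ 9.15199204e-02  5.77869571e-01  1.94884034e+00  1.97060601e-04
  6.15078482e-01 -1.36627387e+00] [ 0.60582105 -0.40341217 -1.57463169]
```

View pics/w4.png

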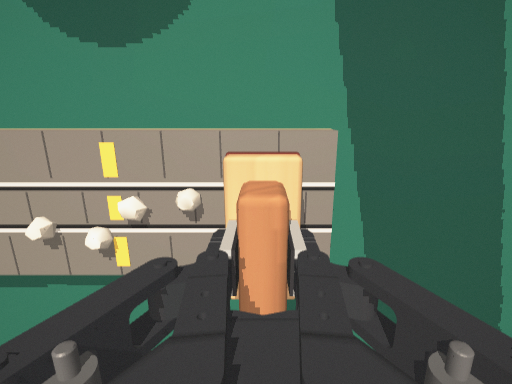

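The rubber is held square across the track at (263,230), with all four chips ahead of it to the left (x≤190). I'll lower it and sweep.

{"name": "step_arm", "arguments": {"deltas": [[[0,0,-10],0,0],[[0,0,-7],0,0],[[0,0,-3.4],0,0],[[0,0,0],0,0]]}}

```text
time_s: 5.9
tool_pos: [513.9, 112.8, 51.4]
tcp_rot: [0.057, 0.998, -0.0, -0.0]
contact_force: [0.0, 0.2, -1.1]
grip_width: 0.269
grasp_force: 59.3
```

{"name": "step_arm", "arguments": {"deltas": [[[-0.8,-7,0],0,0],[[-1.4,-12,0],0,0],[[-1.4,-12,0],0,0],[[-1.4,-12,0],0,0],[[-1.4,-12,0],0,0],[[-1.4,-12,0],0,0],[[-1.4,-12,0],0,0],[[-1.4,-12,0],0,0],[[-1.4,-12,0],0,0],[[-1.4,-12,0],0,0]]}}

```text
time_s: 6.9
tool_pos: [500.6, -3.3, 51.9]
tcp_rot: [0.057, 0.998, 0.0, 0.0]
contact_force: [0.2, -0.0, -1.2]
grip_width: 0.27
grasp_force: 59.3
```

{"name": "step_arm", "arguments": {"deltas": [[[-1.4,-12,0],0,0],[[-1.4,-12,0],0,0],[[-1.4,-12,0],0,0],[[-1.4,-12,0],0,0],[[-1.4,-12,0],0,0],[[-1.4,-12,0],0,0],[[-1.4,-12,0],0,0],[[-1.4,-12,0],0,0],[[-1.4,-12,0],0,0],[[-1.4,-12,0],0,0]]}}

```text
time_s: 7.9
tool_pos: [486.6, -123.3, 51.9]
tcp_rot: [0.057, 0.998, 0.0, 0.0]
contact_force: [1.0, -0.8, -0.5]
grip_width: 0.273
grasp_force: 59.3
```

{"name": "step_arm", "arguments": {"deltas": [[[-1.4,-12,0],0,0],[[-1.4,-12,0],0,0],[[-1.4,-12,0],0,0],[[-1.4,-12,0],0,0],[[0,0,0],0,0],[[0,0,0],0,0]]}}

```text
time_s: 8.5
tool_pos: [481.0, -170.5, 51.9]
tcp_rot: [0.057, 0.998, 0.0, -0.0]
contact_force: [-0.2, 0.0, -1.1]
grip_width: 0.271
grasp_force: 59.3
```

{"name": "step_arm", "arguments": {"deltas": [[[0,0,40],0,0],[[20,10,25],0,0],[[45,15,0],0,0],[[45,15,0],0,0],[[45,15,0],0,0],[[0,0,0],0,0]]}}

```text
time_s: 9.1
tool_pos: [640.2, -112.7, 116.7]
tcp_rot: [0.055, 0.998, -0.0, 0.001]
contact_force: [-0.7, -0.7, -1.0]
grip_width: 0.27
grasp_force: 59.6
```

```bash
python3 - <<'E'
from h import *
s=observe(); print(s['time_s'],s['tool_pos'].tolist(),s['tcp_rot'].tolist(),s['joints'],s['contact_force'])
im=optics.camera("wrist")[...,::-1].copy(); cv2.imwrite('pics/w5.png',im)
t=optics.camera("top")[...,::-1].copy(); cv2.imwrite('pics/t5.png',t)
cv2.imwrite('pics/m5.png',np.hstack([cv2.resize(im,(400,300)),cv2.resize(t[170:290,180:340],(400,300),interpolation=cv2.INTER_CUBIC)]))
E
```

```text
9.1 [640.2025059299484, -112.67335598507793, 116.66581603575536] [0.055414517705246795, 0.9984624721622706, -2.129527396230872e-05, 0.0013865271772531829] [-2.75987853e-01  6.48066983e-01  1.60517833e+00  7.29777264e-04
  8.85632263e-01 -1.73635927e+00] [-0.68603849 -0.66051955 -0.96799284]
```

View pics/m5.png

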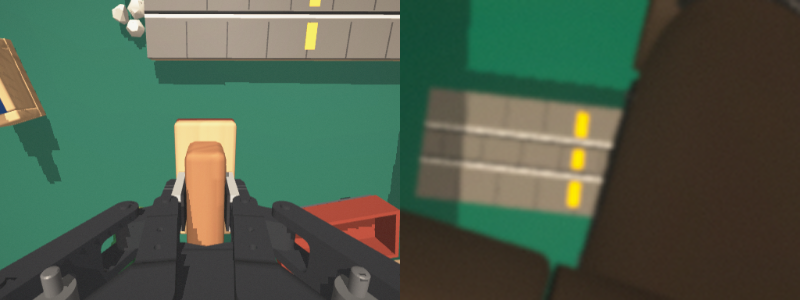

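The wrist view (left half) shows chips off the module's end at (130,17), and the rubber over open bench, clear of module and wagon. Only 3 chips are visible, so I'll check for the 4th after putting the rubber down.

{"name": "step_arm", "arguments": {"deltas": [[[0,0,-35],0,0],[[0,0,-35],0,0],[[0,0,-10],0,0],[[0,0,-6.5],0,0],[[0,0,0],0,0],[[0,0,0],0,0.6],[[0,0,0],0,0.6],[[0,0,0],0,0.6],[[0,0,20],0,0.6],[[0,0,40],0,0.6]]}}

```text
time_s: 10.2
tool_pos: [634.9, -115.0, 89.1]
tcp_rot: [0.057, 0.998, 0.001, -0.002]
contact_force: [-0.1, 0.9, 1.9]
grip_width: 0.6
grasp_force: 0.0
```

{"name": "step_arm", "arguments": {"deltas": [[[0,-10,50],3,0.6],[[-15,-50,50],6,0.6],[[-30,-40,0],6,0.6],[[-40,-30,0],0,0.6],[[0,-20,0],0,0.6],[[0,0,0],0,0.6]]}}

```text
time_s: 10.8
tool_pos: [555.4, -252.2, 175.0]
tcp_rot: [-0.072, 0.997, -0.001, 0.001]
contact_force: [1.2, -0.9, 0.2]
grip_width: 0.605
grasp_force: 0.0
```

```bash
python3 - <<'E'
from h import *
s=observe(); print(s['time_s'],s['tool_pos'].tolist(),s['tcp_rot'].tolist(),s['joints'],s['contact_force'])
im=optics.camera("wrist")[...,::-1].copy(); cv2.imwrite('pics/w6.png',im)
t=optics.camera("top")[...,::-1].copy(); cv2.imwrite('pics/t6.png',t)
cv2.imwrite('pics/m6.png',np.hstack([im[:,:],cv2.resize(t[170:298,180:276],(288,384),interpolation=cv2.INTER_CUBIC)]))
E
```

```text
10.8 [555.4302604547656, -252.16803813965637, 174.97001715899674] [-0.07213701229784632, 0.9973942742023546, -0.0005718798062723992, 0.0007656360662770133] [-5.34396562e-01  5.28560818e-01  1.66019648e+00 -8.20269044e-05
  9.50925247e-01 -2.24954481e+00] [ 1.21333268 -0.85400985  0.21711546]
```

View pics/m6.png

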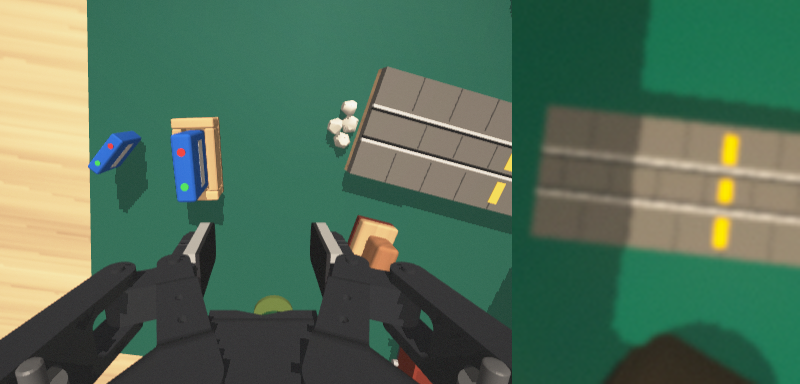

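All four chips are off the module, at (343,124), and the rubber stands clear at (375,240). The tester is in the tidy with its lamps at (181,152) and (184,187).

```bash
python3 - <<'E'
from h import *
s=dict(tool_pos=np.array([555.43,-252.168,174.97]),tcp_rot=[-0.07213701229784632, 0.9973942742023546, -0.0005718798062723992, 0.0007656360662770133])
im=cv2.imread('pics/w6.png');g=cv2.cvtColor(im,cv2.COLOR_BGR2HSV);c=cam("wrist",s)
print("lamps",unproj(c,[(181,152),(184,187),(182.5,169.5)],83).round(1).tolist())
sub=np.zeros(g.shape[:2],bool);sub[105:215,160:230]=1
blue=((g[...,0]>100)&(g[...,0]<135)&(g[...,1]>100))&sub
w=(g[...,0]<30)&(g[...,1]>50)&(g[...,2]>110)&sub
hl=lambda M:cv2.fillPoly(np.zeros(M.shape,np.uint8),[cv2.convexHull(np.float32(hull(M)[0])).astype(int)],1)
print("tester",fitbox(c,hl(blue),[545,-323,100],18,60,38,82)); 
print("tidy",fitbox(c,hl(w),[545,-323,100],42,84,0,38))
E
```

```text
lamps [[531.7, -324.8, 83.0], [561.6, -320.2, 83.0], [546.4, -322.5, 83.0]]
tester (array([ 545.8, -321.5,   99.6]), np.float64(0.067))
tidy (array([ 545.9, -320.8,  101.3]), np.float64(0.276))
```

{"name": "step_arm", "arguments": {"deltas": [[[-5,-35,0],0,0.8],[[-5,-35,0],0,0.8],[[0,0,0],0,0.8],[[0,0,0],0,0.8]]}}

```text
time_s: 11.3
tool_pos: [546.2, -318.9, 173.7]
tcp_rot: [-0.074, 0.997, 0.0, -0.0]
contact_force: [0.1, 1.1, 0.5]
grip_width: 0.796
grasp_force: 0.0
```

```bash
python3 - <<'E'
from h import *
s=observe(); print(s['time_s'],s['tool_pos'].tolist(),s['tcp_rot'].tolist())
im=optics.camera("wrist")[...,::-1].copy(); cv2.imwrite('pics/w7.png',im)
g=cv2.cvtColor(im,cv2.COLOR_BGR2HSV);c=cam("wrist",s)
q=proj(c,[[545,-322,60]])[0].astype(int);print(q)
sub=np.zeros(g.shape[:2],bool);sub[q[1]-80:q[1]+80,q[0]-45:q[0]+45]=1
H,S,V=g[...,0],g[...,1],g[...,2]
blue=(H>100)&(H<135)&(S>100)&sub; w=(H<30)&(S>50)&(V>110)&sub
hl=lambda M:cv2.fillPoly(np.zeros(M.shape,np.uint8),[cv2.convexHull(np.float32(hull(M)[0])).astype(int)],1)
print("tester",fitbox(c,hl(blue),[545,-322,100],18,60,38,82)); 
for n,m in(("red",(((H<8)|(H>170))&(S>130)&(V>120))),("grn",((H>45)&(H<80)&(S>120)&(V>120)))):
    m=m&(cv2.dilate(hl(blue),None)>0); ys,xs=np.where(m)
    print(n,len(xs),np.mean(xs),np.mean(ys),unproj(c,(np.mean(xs),np.mean(ys)),83).round(1))
y0,x0=q[1]-90,q[0]-90
cv2.imwrite('pics/w7c.png',cv2.resize(im[y0:y0+180,x0:x0+180],(600,600),interpolation=cv2.INTER_CUBIC)); print(x0,y0)
E
```

```text
11.3 [546.203904731534, -318.8974742654292, 173.6862806720813] [-0.07375052334415683, 0.9972766467246034, 0.00035536947228237024, -0.00015465035382211494]
[259 183]
tester (array([ 545.2, -322.7,   98.8]), np.float64(0.11))
red 49 257.81632653061223 174.3673469387755 [[ 531.7 -325.3   83. ]]
grn 47 258.6595744680851 207.6595744680851 [[ 561.  -320.3   83. ]]
169 93
```

View pics/w7c.png

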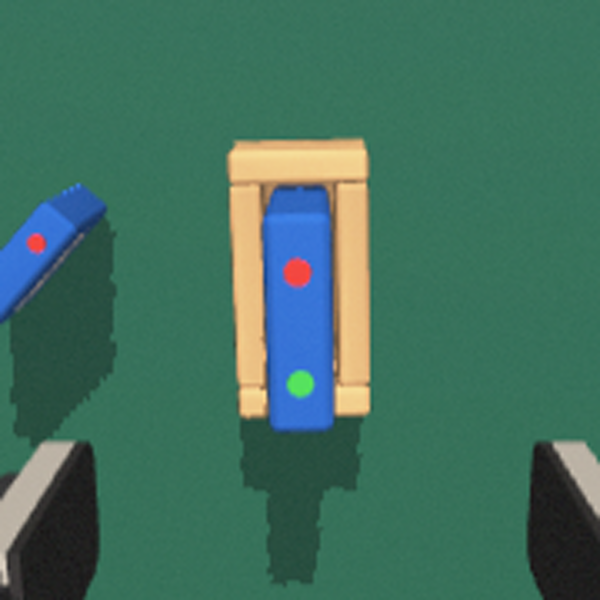

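The tester centre is about (546,-322.8), yaw 99.7°, directly below the gripper. I'll descend with a narrowed opening so the small decoy (crop left edge) isn't touched.

{"name": "step_arm", "arguments": {"deltas": [[[0,-4,0],1,0.45],[[0,0,-20],0,0.45],[[0,0,-30],0,0.45],[[0,0,-30],0,0.45],[[0,0,-20],0,0.45],[[0,0,0],0,0.45],[[0,0,0],0,0.45]]}}

```text
time_s: 12.05
tool_pos: [546.2, -323.2, 74.6]
tcp_rot: [-0.083, 0.997, 0.0, 0.0]
contact_force: [0.4, -0.4, -0.3]
grip_width: 0.452
grasp_force: 0.0
```

{"name": "step_arm", "arguments": {"deltas": [[[0,0,-15],0,0.45],[[0,0,-13],0,0.45],[[0,0,0],0,0.45],[[0,0,0],0,0],[[0,0,0],0,0],[[0,0,0],0,0],[[0,0,0],0,0],[[0,0,0],0,0]], "force": 50}}

```text
time_s: 12.85
tool_pos: [545.8, -323.7, 46.2]
tcp_rot: [-0.082, 0.997, -0.0, 0.0]
contact_force: [-0.5, 0.1, -0.5]
grip_width: 0.201
grasp_force: 52.4
```

{"name": "step_arm", "arguments": {"deltas": [[[0,0,15],0,0],[[0,0,25],0,0],[[0,0,30],0,0],[[-5,30,0],-3,0],[[-6,42,0],-4,0],[[-6,42,0],-4,0],[[-6,42,0],-4.9,0],[[-6,42,0],0,0],[[-5,42,0],0,0],[[-5,42,0],0,0]]}}

```text
time_s: 13.85
tool_pos: [506.5, -40.2, 117.2]
tcp_rot: [0.056, 0.998, -0.0, 0.001]
contact_force: [0.2, 0.1, -0.5]
grip_width: 0.205
grasp_force: 52.6
```

{"name": "step_arm", "arguments": {"deltas": [[[-4,30,0],0,0],[[0,15,-20],0,0],[[0,0,-15],0,0],[[0,0,0],0,0],[[0,0,0],0,0]]}}

```text
time_s: 14.35
tool_pos: [503.0, 3.1, 81.9]
tcp_rot: [0.056, 0.998, 0.0, 0.0]
contact_force: [-0.3, -0.8, -0.6]
grip_width: 0.204
grasp_force: 52.6
```

```bash
python3 - <<'E'
from h import *
s=observe(); print(s['time_s'],s['tool_pos'].tolist(),s['tcp_rot'].tolist(),s['joints'],s['contact_force'])
im=optics.camera("wrist")[...,::-1].copy(); cv2.imwrite('pics/w8.png',im)
c=cam("wrist",s); print(proj(c,[[502.4,6.7,22]]))
cv2.imwrite('pics/w8c.png',cv2.resize(im[100:340,100:420],(800,600),interpolation=cv2.INTER_CUBIC))
E
```

```text
14.35 [503.0105351608688, 3.1493107540514296, 81.87866742903228] [0.05623995202437278, 0.9984172522595841, 1.3860342154962941e-05, 0.00024082069928451236] [-1.25156561e-01  5.39261832e-01  2.00029062e+00  1.07446899e-04
  6.01561611e-01 -1.58350217e+00] [-0.34426063 -0.82233467 -0.57394624]
[[267.55578594 201.45099016]]
```

View pics/w8c.png

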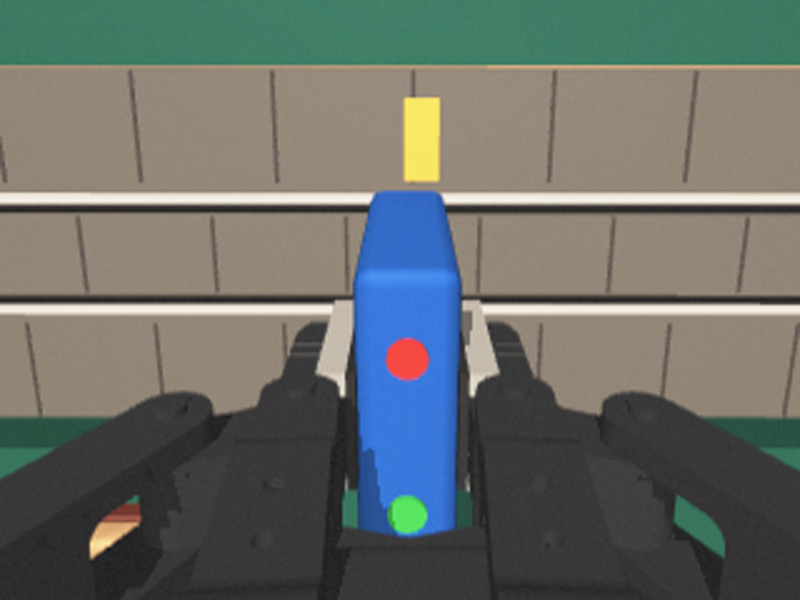

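Wrist view: the tester hangs upright and square to the rails, which are horizontal in the picture at crop y≈200 and 309. The near dab is at crop (421,140), a few mm right of the tester's centre line (x≈407).

```bash
python3 - <<'E'
from h import *
s=dict(tool_pos=np.array([503.01,3.149,81.879]),tcp_rot=[0.05623995202437278, 0.9984172522595841, 1.3860342154962941e-05, 0.00024082069928451236])
c=cam("wrist",s); im=cv2.imread('pics/w8.png'); g=cv2.cvtColor(im,cv2.COLOR_BGR2HSV)
a=np.radians(83.5);u=np.array([np.cos(a),np.sin(a)]);v=np.array([np.sin(a),-np.cos(a)])
f=lambda uv,z:(lambda P:np.c_[P@u,P@v].round(1).tolist())(unproj(c,np.array(uv)/2.5+[99.8,99.8],z)[:,:2]-s["tool_pos"][:2])
print("TCP-relative (along track, across)")
y=(g[...,0]>20)&(g[...,0]<40)&(g[...,1]>100)&(g[...,2]>150);y[200:]=0
k=hull(y)[0];print("dab",f([(k.mean(0)-99.8)*2.5],22), rect(c,k,22))
print("rails left/right",f([(20,201),(780,201)],22),f([(20,309),(780,309)],22))
print("shell bottom front edge",f([(373,192),(440,192)],55.7)," top",f([(355,272),(461,272)],117.7))
print("lamps",f([(407,359),(407,515)],118.5))
print("mark est",[(np.array([502.4,6.7])-s["tool_pos"][:2])@w for w in(u,v)])
E
```

```text
TCP-relative (along track, across)
dab [[3.8, -36.1]] [467.6  10.8  10.3  23.2  83.6]
rails left/right [[-114.9, -17.3], [109.9, -17.7]] [[-119.8, 17.0], [114.7, 16.6]]
shell bottom front edge [[-8.6, -27.9], [7.8, -27.9]]  top [[-8.5, -28.9], [8.4, -28.9]]
lamps [[-0.2, -14.0], [-0.2, 15.9]]
mark est [np.float64(3.4591196991091375), np.float64(-1.008063444052569)]
```

{"name": "step_arm", "arguments": {"deltas": [[[-0.9,3.9,0],0,0],[[0,0,-10],0,0],[[0,0,-8],0,0],[[0,0,-5],0,0],[[0,0,0],0,0],[[0,0,0],0,0]]}}

```text
time_s: 15.0
tool_pos: [501.8, 7.2, 57.8]
tcp_rot: [0.056, 0.998, 0.0, -0.0]
contact_force: [-0.8, 0.4, -0.7]
grip_width: 0.203
grasp_force: 52.6
```

{"name": "step_arm", "arguments": {"deltas": [[[0,0,-1],0,0],[[0,0,-1],0,0],[[0,0,-1],0,0],[[0,0,-0.5],0,0],[[0,0,0],0,0],[[0,0,0],0,0]]}}

```text
time_s: 15.6
tool_pos: [501.9, 7.2, 54.7]
tcp_rot: [0.056, 0.998, 0.0, 0.0]
contact_force: [0.7, 0.2, 1.8]
grip_width: 0.206
grasp_force: 52.8
```

```bash
python3 - <<'E'
from h import *
F=[]
for i in range(8):
    s=observe(); F.append(s['contact_force'][2]); im=optics.camera("wrist" if i%2 else "scene")
print(np.round(F,2),s['tool_pos'],s['tcp_rot'],s['torque'])
E
```

```text
[1.83 2.01 0.79 1.8  1.03 3.03 2.71 0.94] [501.93734951   7.19346031  54.59141101] [5.62269723e-02 9.98418001e-01 3.28006802e-05 1.47819759e-04] [-0.02065851 -0.02243464  0.00764277]
```

{"name": "step_arm", "arguments": {"deltas": [[[0,0,-0.5],0,0],[[0,0,-0.5],0,0],[[0,0,0],0,0],[[0,0,0],0,0],[[0,0,0],0,0]]}}

```text
time_s: 16.5
tool_pos: [501.9, 7.2, 53.6]
tcp_rot: [0.056, 0.998, 0.0, 0.0]
contact_force: [0.5, 0.1, 1.2]
grip_width: 0.201
grasp_force: 52.9
```

```bash
python3 - <<'E'
from h import *
F=[]
for i in range(10):
    s=observe(); F.append(s['contact_force'][2]); im=optics.camera("wrist" if i%2 else "scene")[...,::-1].copy()
    if i>=8: cv2.imwrite(f'pics/f{i}.png',im)
print(np.mean(F),s['tool_pos'],s['tcp_rot'],s['time_s'],s['grasp_force'])
a=cv2.imread('pics/f8.png');b=cv2.imread('pics/f9.png')
cv2.imwrite('pics/fin.png',np.hstack([cv2.resize(a[110:290,80:380],(400,240)),cv2.resize(b,(400,240),interpolation=cv2.INTER_AREA)]))
c=cam("wrist",s);g=cv2.cvtColor(b,cv2.COLOR_BGR2HSV)
y=(g[...,0]>20)&(g[...,0]<40)&(g[...,1]>100)&(g[...,2]>150);y[200:]=0
A=np.radians(83.5);k=hull(y)[0]
print("dab along",(unproj(c,k.mean(0),22)[0,:2]-s['tool_pos'][:2])@[np.cos(A),np.sin(A)])
E
```

```text
2.8160040941457565 [501.91824318   7.18437624  53.56930314] [5.62259817e-02 9.98418062e-01 3.02903829e-05 1.05105234e-04] 16.95 52.94161856174469
dab along -0.18342757146741606
```

View pics/fin.png

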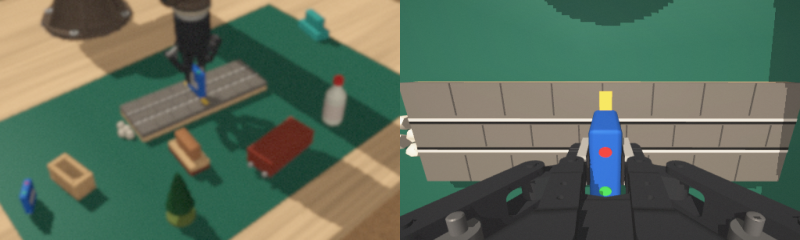

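The tester stands on the rails, in line with the yellow dab at (605,100). The module is clear of chips and the rubber stands upright on the bench. Glue, wagon and tree are undisturbed.

```bash
python3 -c "
from workcell import ticket; print(ticket.close_job())"
```

```text
the job is handed in; nothing more can be done
None
```

The job is handed in: all four chips are swept off the module, the rubber is on the bench clear of it, and the tester is held upright at the yellow mark, a contact on each rail, with about 2.8 N measured at the wrist; no verdict came back.

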